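# Push the movement tray home into the corner stop

### The job

Without grasping or lifting anything, push the round mint tray, with the watch movement riding on it, along the bench top until its rim is fully home against both bars of the aluminium corner stop, and leave it there. Push only on the tray: do not touch the movement, which must stay on the middle part of the tray, and leave the loupe, the oil stand and the movement holder where they stand.

Things in the scene. Friction and masses are not known exactly. Their poses are not given: they have to be found in the camera images.
- dome_base: Round mint-coloured tray (base of a dust dome), 125 mm in diameter at its widest and 20 mm tall, 0.10 to 0.17 kg, loose on the bench, too wide to grasp. Origin at the centre of its underside, z up. The rim is widest about 5 mm above the bench, where it stands 58.5 to 62.5 mm from the centre (not perfectly round), and slopes inward to 55 mm at the top edge, so push it low, just above the bench.
- movement: Brass-coloured watch movement, a disc 28 mm in diameter and 5 mm thick, lying loose near the middle of the tray. Origin at the centre of its underside, 18 to 20 mm above the bench.
- corner_stop: Fixed aluminium corner stop screwed to the bench: two bars at a right angle, each 105 mm long inside, 16 mm wide and 14 mm tall (screw heads to 17 mm). Origin on the bench at the inner corner; its x axis is the bisector and points out of the back of the corner, so the stop opens toward its own -x; the inner faces run from the origin at 45 degrees either side of -x.
- seat (a point): Point on the bench 86 mm from the stop's inner corner along the stop's -x: the place of the tray's centre when its rim touches both bars, to within about 3 mm as the rim is not perfectly round. Same axes as the corner stop.
- loupe: Black eye loupe standing upright, 30 mm in diameter, 31 mm tall, loose; leave it. Origin at the centre of its underside.
- arc_tip (a point): Lower end of the nearer of two thin pen-like tools that hang, fixed, from a black goose-neck stand over the bench beyond the tray's start; the other one ends 4 cm nearer the robot, 5 cm further left and 15 mm higher. From there they slope up and away from the robot to the stand's head 0.37 m above the bench. Keep the hand and wrist clear of them.
- oil_stand: Black oil stand with four coloured cups, 34 x 94 x 20 mm (long along its y), loose; leave it. Origin at the centre of its underside.
- movement_holder: Small wooden movement holder with two grey jaws on top, 30 x 58 x 20 mm (long along its y), loose; leave it. Origin at the centre of its underside.
Not all that is in view belongs to the job. Leave any red look-alike of the dome_base alone.

How it is judged:
By the outcome, as a careful person would: the job done as asked, in the order asked, and still so for the second after the job is handed in, with the robot touching nothing.
It also fails if it takes over 40 s, if anything falls off the work surface, if the arm or the gripper's body presses on something with over 40 N, if the wrist force passes 120 N, or if a joint passes its speed limit or range.

### The arm

A 7-joint arm with a two-finger parallel gripper is mounted at the origin on a cart in front of the work surface, level with it; the furniture and walls round the work are solid. World frame = base frame: x ahead of the robot, y to its left, z up, the work surface at z = 0. Lengths are in m, angles in rad, forces in N, time in s.
With the tool pointing down it reaches from about 0.425 to 1.025 m from the base axis. Payload 3.6 kg.
Tool frame: the origin (TCP) lies midway between the tips of the shut fingers; the grasp point (between the pads) lies 19 mm behind it; x points along the fingers, y is the direction in which the jaws open and shut, and the axes are right-handed (so a half turn about x gives the same grasp; the last joint's range is limited). The gripper opens to 85 mm and grips with 20 to 120 N. Pads are 22 mm wide; open, the fingers measure 114 mm over their backs; the gripper's body (76 mm by 85 mm) begins 54 mm behind the grasp point. The pads swing forward as they close: fully open they stand 13 mm farther back than shut.
Start: joints at [1.218, 0.591, 0.048, 1.609, -0.033, 0.943, -0.034], TCP at [0.186, -0.701, 0.231] pointing down, gripper open.
Joint ranges: [-2.69, 2.69], [-0.47, 2.24], [-1.27, 1.36], [0.19, 2.51], [-1.53, 4.68], [0.08, 2.07], [-3.09, 3.09]. Speed limits (rad/s): [2.57, 2.57, 3.14, 3.14, 3.14, 3.14, 3.14].

### API

Orientations are given as a unit quaternion [w, x, y, z].
In Python, from plant import * gives the robot as it stands.
- The arm moves only by the tool arm_command, never from a script. Its argument "targets" is a list of rows, each a list of 4 numbers: the shift along the tool's x, y, z in cm, then the turn about the tool's x in degrees. A call has exactly 5 rows; each row shifts and turns the commanded pose from where the row before left it, along the tool's axes as they then stand; what a row does not reach is not made up. A row lasts 1/8 s, in which the tool goes at most 62.5 mm and 10.7 degrees, less where a joint would pass 70% of its speed; a pose out of reach is approached as far as the arm can. A call is refused whole if a number of a shift passes 6.25 or a number of a turn 10.7, either way. A call with a gripper value outside its range is refused whole. "hand" is the closure, from -1 (fully open) to 1 (shut), set as the call begins (left out, the last holds). The fingers move at their own pace and stop on an object; "force" is the grip in N (left out, the last holds). Time passes only in rows, so rows that do not move let the fingers close, or fill a call up. It gives the time, the measured TCP pose, the force and the opening at its end, in the units of the state.
- get_obs(): the state, without advancing time (a new reading comes with each control period).
- camera(name): name is "side" or "top" or "wrist"; returns the picture (400x640x3 uint8, red, green, blue); there is no depth.
- get_calibration(name): a dict with "camera_matrix" (3x3 intrinsics, pixels), "D" ([k1, k2, p1, p2, k3] as OpenCV has them; the pictures are not rectified), "R" (3x3) and "t" (3): a world point X has camera coordinates R X + t. Camera axes: x right, y down, z forward; pixel columns grow to the right and rows downward; lengths in m; the calibration is good to about 2 mm. A picture is of the moment at which its call begins: read the wrist's pose just before it. get_calibration takes no time and is no camera call; for the wrist camera it gives the pose at the moment of the call.
- job_done(): hands the job in, once; it reports no verdict.
Trained networks look in the newest picture that a camera, given by its name, has taken for a name from the list of things; names that differ only in an ending like _2 or _b are one class to them, and where a whole thing is asked for, a point or a joint stands for the part that bears it (a point fixed in the world has none). Each returns a list of dicts, best first, with "score" (0 to 1); they miss things now and then, are a little off and sometimes report something else, mostly with a low value. They report only what shows in the picture. A call takes as long as a camera call. They do not tell look-alikes from the thing itself.
- spot_in(camera, query): "point" ([column, row] in pixels, amid what is visible of it).
- silhouettes(camera, query): "mask" (400x640 bool, what is visible of it) and "point" ([column, row] in pixels, amid what is visible of it).
- pinpoint(camera, query): "point" ([column, row] in pixels: a listed point, or the origin of a listed thing).
The state is a dict: "t": time; "joint_pos": joint angles; "qd": joint speeds; "effort": joint torques, N m; "tcp_pos": TCP position; "ee_rot": TCP orientation; "force": force on the tool from outside, world axes, zero at the start; "torque": the same for the moment, N m; "grip_width": opening from 0.0 (shut) to 1.0 (fully open).
Only numpy, scipy, OpenCV 4.12 (cv2) and the standard library are available. Lean on these libraries where they do the work, as an engineer would, in place of code of your own. Each camera call takes 0.05 s, during which the arm holds its last target.

## Working session

There is one attempt and no reset: what is moved stays moved. The work goes in short steps, Python scripts to look and compute and a tool call to move; the robot and the scene stay as the last step left them, time stands still between calls to the robot, and variables do not carry over. Pictures are saved under pics/ and viewed, and the job is handed in when it is done.

Besides the shell and the picture viewer there is one more tool, called in YAML: its name, and indented under it one key for each argument. arm_command: Moves the arm, as the interface text tells. Its arguments: {"type":"object","properties":{"targets":{"type":"array","items":{"type":"array","items":{"type":"number"}}},"hand":{"type":"number"},"force":{"type":"number"}},"required":["targets"]}

```bash
mkdir -p pics; ls
python3 - <<'E'
from plant import *
import cv2
o=get_obs(); print(o['t'],o['tcp_pos'],o['ee_rot'])
for c in ['side','top','wrist']:
    cal=get_calibration(c); im=camera(c); cv2.imwrite(f'pics/{c}0.png',im[:,:,::-1])
    print(c,cal)
    for q in ['dome_base','movement','corner_stop','seat','loupe','arc_tip','oil_stand','movement_holder']:
        if c=='wrist':continue
        print(q,[(round(d['score'],2),[round(float(v),1) for v in d['point']]) for d in pinpoint(c,q)][:3])
print(get_obs()['t'])
E
```

```text
pics
0.0 [ 0.18535714 -0.70004149  0.23013004] [-0.09048383 -0.70104949 -0.09206264  0.70133213]
side {'camera_matrix': array([[516.65375253,   0.        , 322.6075287 ],
       [  0.        , 516.65375253, 206.92799409],
       [  0.        ,   0.        ,   1.        ]]), 'D': array([0.05094918, 0.        , 0.        , 0.        , 0.        ]), 'R': array([[-0.62985598, -0.77660196,  0.01307053],
       [-0.641704  ,  0.51081982, -0.57208311],
       [ 0.43760417, -0.36871738, -0.82009151]]), 't': array([0.30335884, 0.45028996, 1.50132115])}
dome_base [(0.96, [329.8, 291.5]), (0.94, [361.7, 222.0]), (0.6, [243.5, 313.9])]
movement []
corner_stop [(0.58, [398.5, 172.1])]
seat [(0.64, [393.9, 193.2])]
loupe [(0.59, [318.6, 244.1])]
arc_tip []
oil_stand [(0.55, [296.4, 213.4])]
movement_holder [(0.54, [340.3, 167.5])]
top {'camera_matrix': array([[371.89909166,   0.        , 320.91077599],
       [  0.        , 371.89909166, 194.12729967],
       [  0.        ,   0.        ,   1.        ]]), 'D': array([0.0175668, 0.       , 0.       , 0.       , 0.       ]), 'R': array([[ 0.06667076,
[... 279 characters left out ...]
[354.7, 217.9])]
corner_stop [(0.8, [436.3, 197.8])]
seat []
loupe [(0.57, [310.8, 215.6])]
arc_tip []
oil_stand [(0.72, [354.7, 215.4]), (0.64, [312.7, 171.4])]
movement_holder [(0.43, [395.1, 151.6])]
wrist {'camera_matrix': array([[351.16208244,   0.        , 325.41501579],
       [  0.        , 351.16208244, 200.42110881],
       [  0.        ,   0.        ,   1.        ]]), 'D': array([-0.0621994,  0.       ,  0.       ,  0.       ,  0.       ]), 'R': array([[ 2.55452083e-01, -9.66821716e-01,  6.03758373e-05],
       [-9.16899997e-01, -2.42242038e-01,  3.17195825e-01],
       [-3.06657186e-01, -8.10836926e-02, -9.48360061e-01]]), 't': array([-0.72488721, -0.03999214,  0.37998168])}
0.95
```

View pics/side0.png

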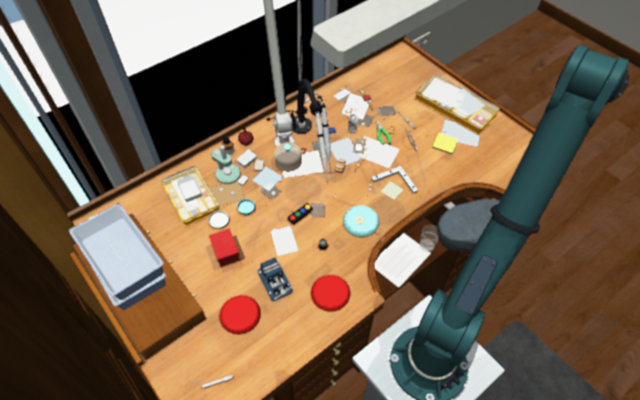

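View pics/top0.png

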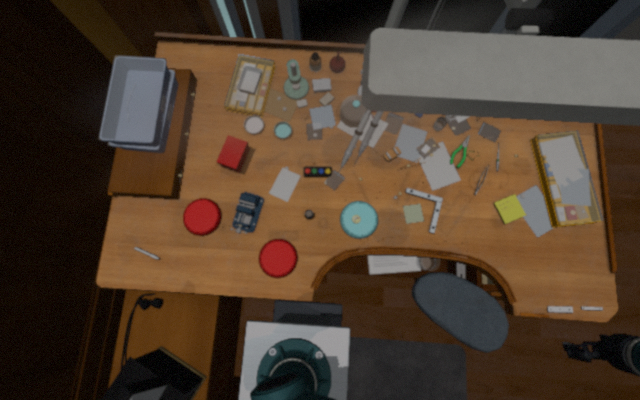

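Side view: the mint tray is at (361,221), with red look-alikes at (330,292) and (240,314). The stop is near (398,178), the loupe at (323,244) and the oil stand at (300,213). Top view: mint tray (360,219), movement (355,218), red look-alikes (202,217) and (278,258), stop corner near (438,197). I choose the mint one.

```bash
cat > h.py <<'E'
from plant import *
import cv2, numpy as np
def ray(cal,p):
    u=cv2.undistortPoints(np.array([[p]],float),cal['camera_matrix'],cal['D'])[0,0]
    R=cal['R'];C=-R.T@cal['t'];d=R.T@np.array([u[0],u[1],1]);return C,d
def onz(cal,p,z):
    C,d=ray(cal,p);return C+d*(z-C[2])/d[2]
def proj(cal,X):
    return cv2.projectPoints(np.array(X,float).reshape(-1,1,3),cv2.Rodrigues(cal['R'])[0],cal['t'],cal['camera_matrix'],cal['D'])[0][:,0]
def tri(c1,p1,c2,p2):
    A=np.zeros((3,3));b=np.zeros(3);rs=[ray(c1,p1),ray(c2,p2)]
    for C,d in rs:
        d=d/np.linalg.norm(d);P=np.eye(3)-np.outer(d,d);A+=P;b+=P@C
    return np.linalg.solve(A,b)
E
python3 - <<'E'
from h import *
s=cv2.imread('pics/side0.png');t=cv2.imread('pics/top0.png')
a=cv2.resize(s[140:270,270:430],(800,650))[:600];cv2.imwrite('pics/side_c.png',a)
cv2.imwrite('pics/top_c.png',cv2.resize(t[120:250,290:450],None,fx=4.6,fy=4.6,interpolation=cv2.INTER_CUBIC))
cs,ct=get_calibration('side'),get_calibration('top')
for n,p,q,z in [('tray',(361.7,222),(359.7,217.2),0),('stop',(398.5,172.1),(438,194),0),('loupe',(322,247),(310,216),0),('oil',(300,214),(317,172),.01)]:
    print(n,onz(cs,p,z),onz(ct,q,z),tri(cs,p,ct,q))
# mint mask
for nm,c in (('side',cs),('top',ct)):
    im=cv2.cvtColor(cv2.imread(f'pics/{nm}0.png'),cv2.COLOR_BGR2HSV)
    m=cv2.inRange(im,(80,50,90),(100,255,255));n,l,st,cen=cv2.connectedComponentsWithStats(m)
    for i in np.argsort(-st[1:,4])[:3]+1: print(nm,st[i],cen[i],onz(c,cen[i],.014))
E
```

```text
tray [ 0.48260137 -0.1738234   0.        ] [ 0.49366662 -0.17635728  0.        ] [ 0.49324087 -0.17997869 -0.01649905]
stop [ 0.56275803 -0.42554921  0.        ] [ 0.5888223  -0.43218661  0.        ] [ 0.59279689 -0.45088106 -0.04549277]
loupe [ 0.49050571 -0.00459688  0.        ] [ 0.48684919 -0.01324411  0.        ] [ 0.49189008 -0.01059516 -0.01076726]
oil [ 0.63547389 -0.02431085  0.01      ] [ 0.63547383 -0.02617213  0.01      ] [ 0.63685924 -0.0258191   0.0066635 ]
side [424 293  58  52 847] [450.32231405 321.14639906] [ 0.0441135  -0.13884486  0.014     ]
side [344 207  35  29 746] [360.91823056 220.99597855] [ 0.4811106  -0.16754195  0.014     ]
side [579  51  36  28 650] [596.50153846  64.49692308] [ 0.45606358 -1.4779275   0.014     ]
top [341 202  37  36 960] [358.92708333 219.321875  ] [ 0.48418418 -0.17289251  0.014     ]
top [277 124  13  13 128] [282.6953125 130.2265625] [0.77494236 0.10119426 0.014     ]
top [354 101   5   6  25] [355.96 103.4 ] [ 0.89069923 -0.14450308  0.014     ]
```

View pics/side_c.png

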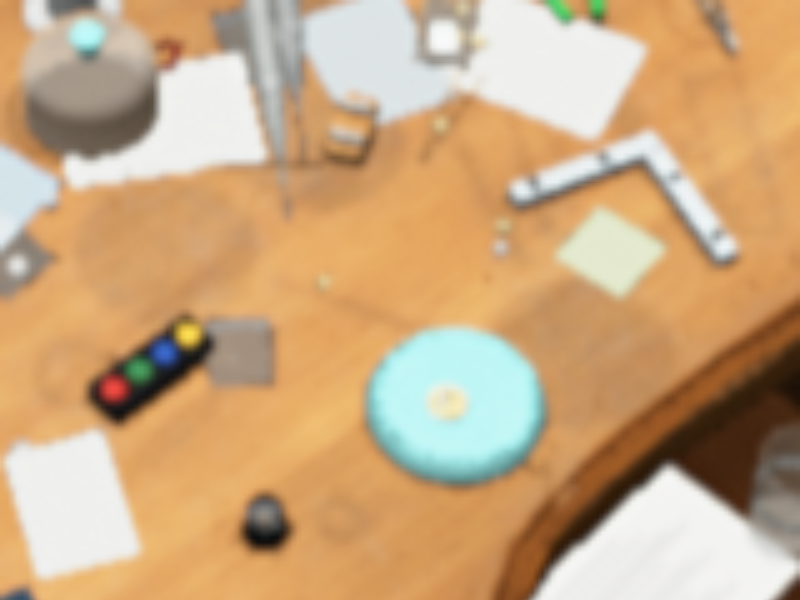

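View pics/top_c.png

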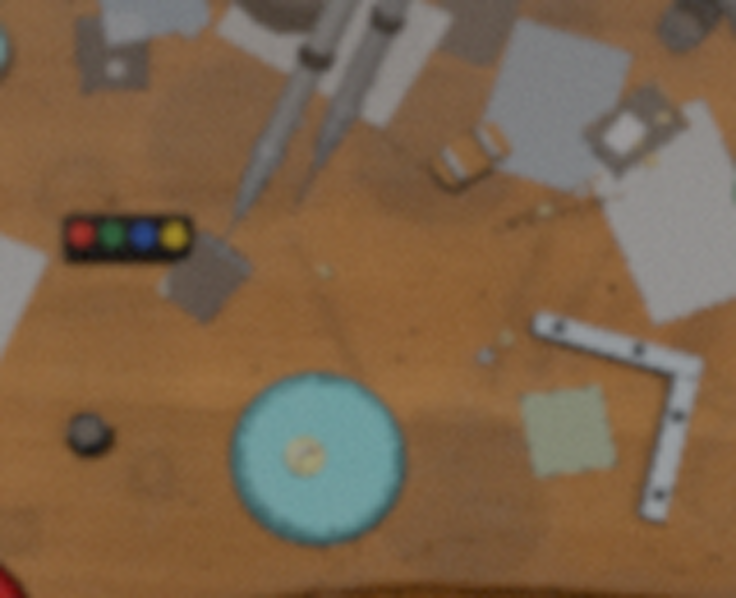

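```bash
cat > fit.py <<'E'
from h import *
from scipy.optimize import minimize
S=8
def fillpoly(cal,polys,box):
    x0,y0,x1,y1=box;m=np.zeros(((y1-y0)*S,(x1-x0)*S),np.uint8)
    for P in polys:
        p=(proj(cal,P)-[x0,y0]+.5)*S
        cv2.fillConvexPoly(m,cv2.convexHull(p.astype(np.float32)).astype(np.int32),255)
    return cv2.resize(m,(x1-x0,y1-y0),interpolation=cv2.INTER_AREA)/255.
def bars(x,y,a,h=.014):
    c,s=np.cos(a),np.sin(a);R=np.array([[c,-s],[s,c]]);out=[]
    d1=np.array([-1,1])/2**.5;d2=np.array([-1,-1])/2**.5
    for d,n in((d1,-d2),(d2,-d1)):
        q=[n*0-0*d, d*.105, d*.105+n*.016, n*.016-d*.016]
        if d is d1: pass
        q=np.array(q)@R.T+[x,y]
        out.append(np.array([[*v,z] for v in q for z in (0,h)]))
    return out
def tray(x,y,r=.0612):
    t=np.linspace(0,2*np.pi,60);o=[]
    for rr,z in((r,.005),(.055,.0195),(.057,0)): o+= [[x+rr*np.cos(a),y+rr*np.sin(a),z] for a in t]
    return [np.array(o)]
def softmask(im,kind):
    hsv=cv2.cvtColor(im,cv2.COLOR_BGR2HSV)
    b=im.astype(float)
    if kind=='stop': # bluish white vs orange bench
        return np.clip((b[...,0]/np.maximum(b[...,2],1)-.45)/.45,0,1)
    return np.clip((b[...,0]/np.maximum(b[...,2],1)-.6)/.5,0,1)
E
python3 - <<'E'
from fit import *
cals={c:get_calibration(c) for c in('side','top')}
ims={c:cv2.imread(f'pics/{c}0.png') for c in cals}
sb={'side':(366,160,424,196),'top':(400,182,448,238)}
tb={'side':(336,200,386,244),'top':(334,194,386,244)}
for c in cals:
    m=silhouettes(c,'corner_stop') if 0 else None
def run(kind,model,boxes,x0,steps,cams):
    ms={c:softmask(ims[c],kind)[boxes[c][1]:boxes[c][3],boxes[c][0]:boxes[c][2]] for c in cams}
    f=lambda p:sum(((fillpoly(cals[c],model(*p),boxes[c])-ms[c])**2).sum() for c in cams)
    sim=np.array([x0]+[np.array(x0)+np.eye(len(x0))[i]*steps[i] for i in range(len(x0))])
    r=minimize(f,x0,method='Nelder-Mead',options=dict(initial_simplex=sim,xatol=1e-5,fatol=1e-4,maxiter=400));return r.x,r.fun
for cams in(['side'],['top'],['side','top']):
    print(cams,run('tray',tray,tb,[.484,-.172],[.01,.01],cams))
    best=min((run('stop',bars,sb,[.575,-.425,a],[.02,.02,.2],cams) for a in(-1.4,-1.1,-.8,-.5)),key=lambda r:r[1]);print(best)
p=best[0];seat=p[:2]-.086*np.array([np.cos(p[2]),np.sin(p[2])]);print('seat',seat)
# arc tips
print('arc',tri(cals['side'],(270+288/5,140+212/5),cals['top'],(290+232/4.6,120+232/4.6)))
for c in cals:
    v=ims[c].copy();v=cv2.resize(v,None,fx=4,fy=4,interpolation=cv2.INTER_CUBIC)
    for P in bars(*p)+tray(*run('tray',tray,tb,[.484,-.172],[.01,.01],['side','top'])[0]):
        h=cv2.convexHull(((proj(cals[c],P)+.5)*4).astype(np.float32)).astype(int);cv2.polylines(v,[h],True,(255,0,255),1)
    x,y=(320,160) if c=='side' else (330,170)
    cv2.imwrite(f'pics/fit_{c}.png',v[y*4:y*4+400,x*4:x*4+560])
from scipy.spatial.transform import Rotation as R
q=get_obs()['ee_rot'];print(R.from_quat([*q[1:],q[0]]).as_matrix().round(3))
E
```

```text
['side'] (array([ 0.48667031, -0.1717564 ]), np.float64(21.0180754648652))
(array([ 0.56470276, -0.42461826, -1.01708904]), np.float64(318.44418170748435))
['top'] (array([ 0.48651656, -0.17277006]), np.float64(18.86401327502697))
(array([ 0.56290018, -0.42417846, -1.02095821]), np.float64(387.36135839736943))
['side', 'top'] (array([ 0.48629544, -0.1725867 ]), np.float64(41.82860046360584))
(array([ 0.56349505, -0.42421028, -1.01995301]), np.float64(708.4480957207194))
seat [ 0.51848213 -0.3509311 ]
arc [ 0.59286818 -0.1017131   0.17255594]
[[-0.     0.256 -0.967]
 [ 0.    -0.967 -0.256]
 [-1.    -0.     0.   ]]
```

View pics/fit_top.png

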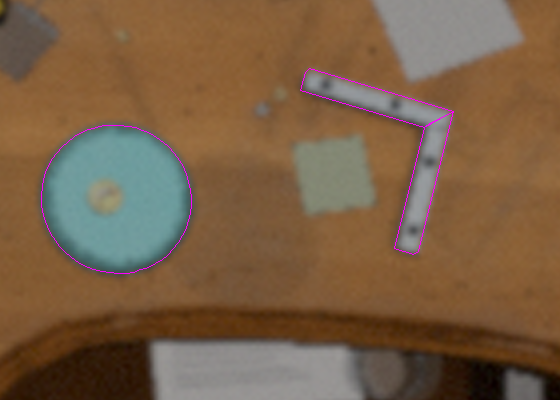

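View pics/fit_side.png

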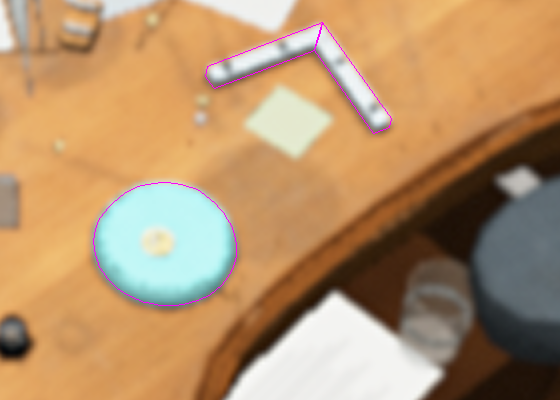

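Run:
```python
from fit import *
cal={c:get_calibration(c) for c in('top','side')}
T=np.array([.4865,-.1725]);seat=np.array([.5185,-.351])
for c,(x,y) in (('top',(300,170)),('side',(300,165))):
    v=cv2.resize(cv2.imread(f'pics/{c}0.png'),None,fx=5,fy=5,interpolation=cv2.INTER_CUBIC)
    for th,cen,back,col in((-79.8,T,.075,(255,0,255)),(-58.4,T,.075,(0,255,0)),(-58.4,seat,.055,(255,255,0))):
        u=np.array([np.cos(np.radians(th)),np.sin(np.radians(th))]);n=np.array([-u[1],u[0]])
        for s in(1,-1):
            P=[[*(cen-back*u+a*u+s*b*n),.003] for a in(-.011,.011) for b in(.0425,.057)]
            h=cv2.convexHull(((proj(cal[c],P)+.5)*5).astype(np.float32)).astype(int);cv2.polylines(v,[h],True,col,2)
        print(th,cen-back*u)
    h=((proj(cal[c],[[*(seat+.061*np.array([np.cos(a),np.sin(a)])),.005] for a in np.linspace(0,6.28,50)])+.5)*5).astype(int);cv2.polylines(v,[h],True,(255,255,0),1)
    cv2.imwrite(f'pics/plan_{c}.png',v[y*5:y*5+500,x*5:x*5+780])
```

```text
-79.8 [ 0.47321864 -0.09868533]
-58.4 [ 0.44720106 -0.10862048]
-58.4 [ 0.48968078 -0.30415502]
-79.8 [ 0.47321864 -0.09868533]
-58.4 [ 0.44720106 -0.10862048]
-58.4 [ 0.48968078 -0.30415502]
```

View pics/plan_top.png

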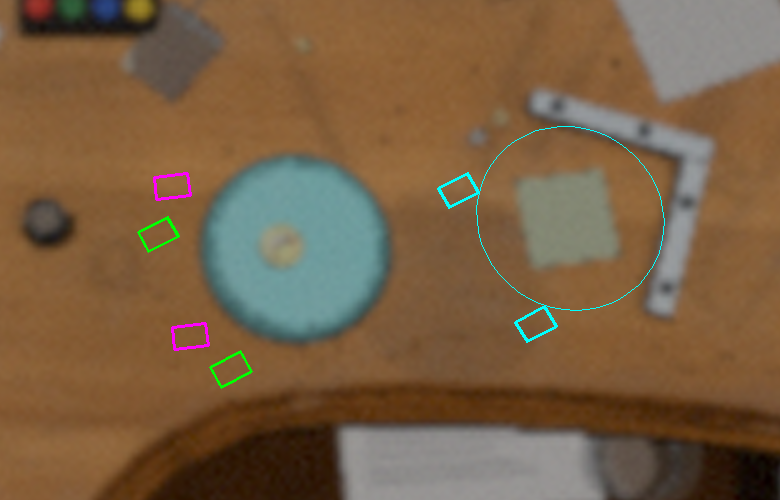

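View pics/plan_side.png

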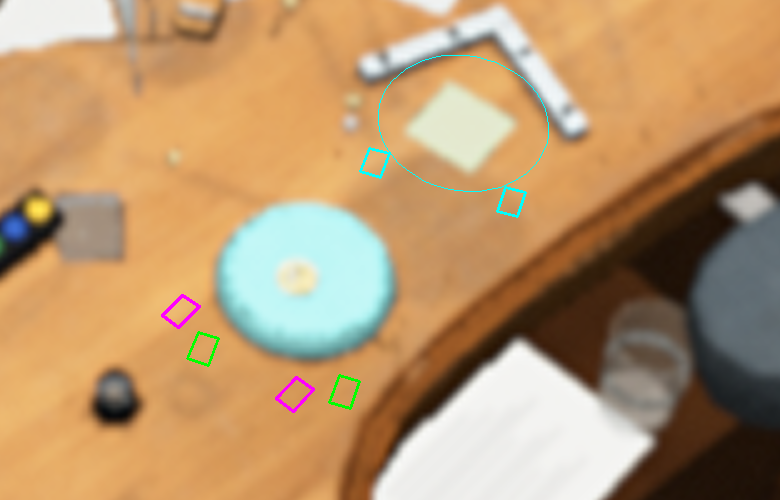

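```bash
cat > plan.py <<'E'
from h import *
from scipy.spatial.transform import Rotation as R
def rows(goal,yawdeg,n):
    """goal xyz, tool-z world yaw; from measured pose; prints n rows"""
    o=get_obs();p=np.array(o['tcp_pos']);q=o['ee_rot'];M=R.from_quat([*q[1:],q[0]]).as_matrix()
    y0=np.degrees(np.arctan2(M[1,2],M[0,2]));dy=(yawdeg-y0+180)%360-180
    print('t',o['t'],'p',p.round(4),'yaw',round(y0,2),'tilt x',M[:,0].round(3),'F',np.round(o['force'],1),'grip',o['grip_width'],'j',np.round(o['joint_pos'],2))
    print('delta world',(np.array(goal)-p).round(4),'dyaw',dy)
    y=y0
    for k in range(n):
        a=np.radians(y);z=np.array([np.cos(a),np.sin(a),0]);x=np.array([0,0,-1.]);yy=np.cross(z,x)
        d=(np.array(goal)-p)/(n-k)*100;tn=round(-dy/n,1)
        r=[round(float(d@v),1) for v in(x,yy,z)];p=p+(r[0]*x+r[1]*yy+r[2]*z)/100;y-=tn
        print([*r,tn])
E
python3 -c "
from plan import *
rows([.447,-.109,.231],121.6,15)"
```

```text
t 0.95 p [ 0.1855 -0.7008  0.2313] yaw -165.17 tilt x [-0.  0. -1.] F [ 0.4 -0.1  0.7] grip 1.0001037226620353 j [ 1.22  0.59  0.05  1.61 -0.03  0.94 -0.03]
delta world [ 2.615e-01  5.918e-01 -3.000e-04] dyaw -73.22886762741115
[0.0, -3.4, -2.7, np.float64(4.9)]
[0.0, -3.6, -2.4, np.float64(4.9)]
[0.0, -3.8, -2.1, np.float64(4.9)]
[0.0, -3.9, -1.8, np.float64(4.9)]
[0.0, -4.1, -1.4, np.float64(4.9)]
[0.0, -4.2, -1.1, np.float64(4.9)]
[0.0, -4.2, -0.7, np.float64(4.9)]
[0.0, -4.3, -0.3, np.float64(4.9)]
[0.0, -4.3, 0.0, np.float64(4.9)]
[0.0, -4.3, 0.4, np.float64(4.9)]
[0.0, -4.2, 0.8, np.float64(4.9)]
[0.0, -4.2, 1.2, np.float64(4.9)]
[0.0, -4.0, 1.5, np.float64(4.9)]
[0.0, -3.9, 1.8, np.float64(4.9)]
[0.0, -3.7, 2.2, np.float64(4.9)]
```

arm_command:
  targets:
    - [0,-3.4,-2.7,4.9]
    - [0,-3.6,-2.4,4.9]
    - [0,-3.8,-2.1,4.9]
    - [0,-3.9,-1.8,4.9]
    - [0,-4.1,-1.4,4.9]
  hand: -1

```text
t: 1.58
tcp_pos: [0.274, -0.5019, 0.2315]
ee_rot: [-0.06, 0.705, -0.061, -0.704]
force: [0.2, 0.8, 0.2]
grip_width: 0.999
```

arm_command:
  targets:
    - [0,-4.2,-1.1,4.9]
    - [0,-4.2,-0.7,4.9]
    - [0,-4.3,-0.3,4.9]
    - [0,-4.3,0,4.9]
    - [0,-4.3,0.4,4.9]

```text
t: 2.2
tcp_pos: [0.3617, -0.3053, 0.2316]
ee_rot: [-0.209, 0.676, -0.209, -0.675]
force: [0.7, 0.3, -0.7]
grip_width: 1.004
```

```bash
python3 -c "
from plan import *
rows([.447,-.109,.15],121.6,5)"
```

```text
t 2.2 p [ 0.3617 -0.3053  0.2316] yaw 145.67 tilt x [ 0.001 -0.    -1.   ] F [ 0.7  0.3 -0.7] grip 1.004213244637196 j [ 0.43  0.28  0.22  2.17 -0.09  0.7  -1.46]
delta world [ 0.0853  0.1963 -0.0816] dyaw -24.067802403577616
[1.6, -4.2, 0.8, np.float64(4.8)]
[1.6, -4.1, 1.2, np.float64(4.8)]
[1.7, -4.0, 1.5, np.float64(4.8)]
[1.6, -3.9, 1.8, np.float64(4.8)]
[1.7, -3.7, 2.1, np.float64(4.8)]
```

arm_command:
  targets:
    - [1.6,-4.2,0.8,4.8]
    - [1.6,-4.1,1.2,4.8]
    - [1.7,-4.0,1.5,4.8]
    - [1.6,-3.9,1.8,4.8]
    - [1.7,-3.7,2.1,4.8]

```text
t: 2.82
tcp_pos: [0.4468, -0.1091, 0.1492]
ee_rot: [-0.345, 0.618, -0.344, -0.617]
force: [0.4, -0.5, 0.8]
grip_width: 0.999
```

Run:
```python
from plan import *
for c in('wrist','top'):
    im=camera(c);cv2.imwrite(f'pics/{c}1.png',im[:,:,::-1])
rows([.447,-.109,.05],121.6,5)
```

```text
t 2.925 p [ 0.4474 -0.1052  0.1481] yaw 122.3 tilt x [-0.001  0.002 -1.   ] F [ 0.2 -0.3 -0. ] grip 1.0016551212904579 j [-0.05  0.41  0.24  2.27 -0.21  0.48 -2.23]
delta world [-0.0004 -0.0038 -0.0981] dyaw -0.6990902198025992
[2.0, 0.0, -0.1, np.float64(0.1)]
[2.0, 0.1, -0.1, np.float64(0.1)]
[1.9, 0.0, -0.0, np.float64(0.1)]
[2.0, 0.1, -0.1, np.float64(0.1)]
[1.9, 0.0, -0.0, np.float64(0.1)]
```

View pics/wrist1.png

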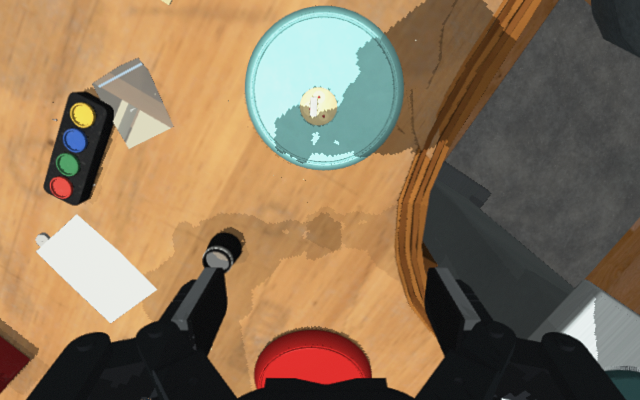

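View pics/top1.png

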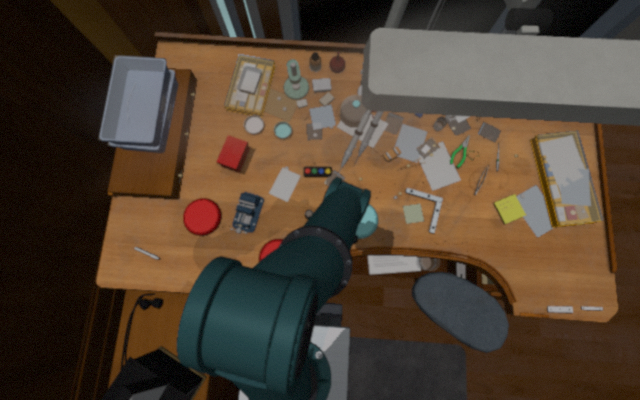

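The wrist view shows the mint tray at (324,88) with the movement at (319,105). The loupe is at (223,250), and the bench edge runs along column 400 to 430. I'll check the tray position and the finger footprint against this view.

Run:
```python
from plan import *
cal=get_calibration('wrist')
rows([.447,-.109,.05],121.6,1)
im=cv2.imread('pics/wrist1.png')
for s in spot_in('wrist','dome_base')[:3]: print(s, onz(cal,s['point'],.02))
for s in spot_in('wrist','movement')[:2]: print('mov',s, onz(cal,s['point'],.024))
for s in spot_in('wrist','loupe')[:2]: print('loupe',s, onz(cal,s['point'],.015))
T=np.array([.4865,-.1725]);u=np.array([np.cos(np.radians(-58.4)),np.sin(np.radians(-58.4))]);n=np.array([-u[1],u[0]])
for s in(1,-1):
    P=[[*(T-.075*u+a*u+s*b*n),.003] for a in(-.011,.011) for b in(.0425,.057)]
    cv2.polylines(im,[cv2.convexHull(proj(cal,P).astype(np.float32)).astype(int)],True,(255,0,255),1)
for r,z in((.0612,.005),(.055,.02)):
    cv2.polylines(im,[proj(cal,[[T[0]+r*np.cos(a),T[1]+r*np.sin(a),z] for a in np.linspace(0,6.28,60)]).astype(int)],True,(255,0,255),1)
cv2.imwrite('pics/wrist1b.png',im)
```

```text
t 2.925 p [ 0.4474 -0.1052  0.1481] yaw 122.3 tilt x [-0.001  0.002 -1.   ] F [ 0.2 -0.3 -0. ] grip 1.0016551212904579 j [-0.05  0.41  0.24  2.27 -0.21  0.48 -2.23]
delta world [-0.0004 -0.0038 -0.0981] dyaw -0.6990902198025992
[9.8, 0.2, -0.3, np.float64(0.7)]
{'point': [309.8, 361.1], 'score': 0.96} [0.36800954 0.05040634 0.02      ]
{'point': [323.1, 84.9], 'score': 0.83} [ 0.49251975 -0.17206965  0.02      ]
mov {'point': [319.3, 108.9], 'score': 0.67} [ 0.48582974 -0.15622231  0.024     ]
loupe {'point': [225.5, 250.7], 'score': 0.89} [ 0.49143847 -0.01012592  0.015     ]
loupe {'point': [323.1, 85.8], 'score': 0.61} [ 0.49218892 -0.17148074  0.015     ]
```

View pics/wrist1b.png

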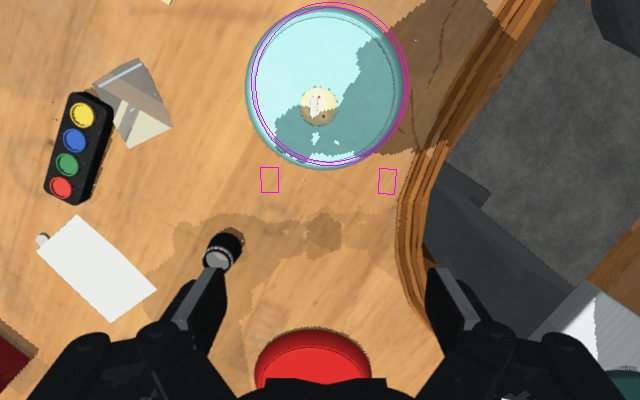

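```bash
python3 -c "
from plan import *
rows([.452,-.106,.01],121.6,5)"
```

```text
t 3.075 p [ 0.4457 -0.1106  0.1495] yaw 121.87 tilt x [ 0. -0. -1.] F [-1.1 -0.9  0.1] grip 0.9999687402097786 j [-0.04  0.41  0.24  2.27 -0.2   0.48 -2.22]
delta world [ 0.0063  0.0046 -0.1395] dyaw -0.26502057118301536
[2.8, -0.2, 0.0, np.float64(0.1)]
[2.8, -0.1, 0.0, np.float64(0.1)]
[2.8, -0.2, 0.0, np.float64(0.1)]
[2.8, -0.1, 0.0, np.float64(0.1)]
[2.7, -0.2, 0.1, np.float64(0.1)]
```

arm_command:
  targets:
    - [2.8,-0.2,0.0,0]
    - [2.8,-0.1,0.0,0]
    - [2.8,-0.2,0.0,0]
    - [2.8,-0.1,0.1,0]
    - [2.0,-0.2,0.0,0]

```text
t: 3.7
tcp_pos: [0.4517, -0.1072, 0.0169]
ee_rot: [-0.344, 0.618, -0.345, -0.617]
force: [-0.0, 0.5, 1.2]
grip_width: 0.999
```

Run:
```python
from plan import *
im=camera('wrist');cv2.imwrite(f'pics/wrist2.png',im[:,:,::-1])
im=camera('side');cv2.imwrite(f'pics/side2.png',cv2.resize(im[140:290,260:460],None,fx=4,fy=4)[:,:,::-1])
rows([.452,-.106,-.01],121.6,5)
```

```text
t 3.8 p [ 0.4512 -0.1068  0.0164] yaw 121.67 tilt x [-0.002 -0.    -1.   ] F [0.3 0.1 0.5] grip 0.9990314044799323 j [ 0.07  0.67  0.08  2.31 -0.31  0.17 -2.15]
delta world [ 0.0008  0.0008 -0.0264] dyaw -0.07287137775463748
[0.5, -0.0, 0.0, np.float64(0.0)]
[0.5, -0.0, 0.0, np.float64(0.0)]
[0.5, -0.0, 0.0, np.float64(0.0)]
[0.6, -0.1, 0.0, np.float64(0.0)]
[0.5, -0.0, 0.0, np.float64(0.0)]
```

View pics/wrist2.png

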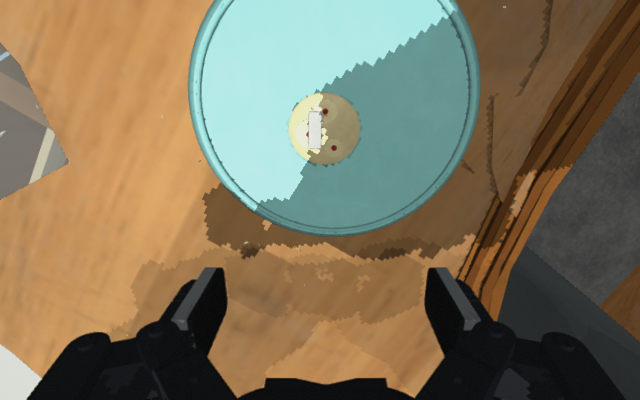

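View pics/side2.png

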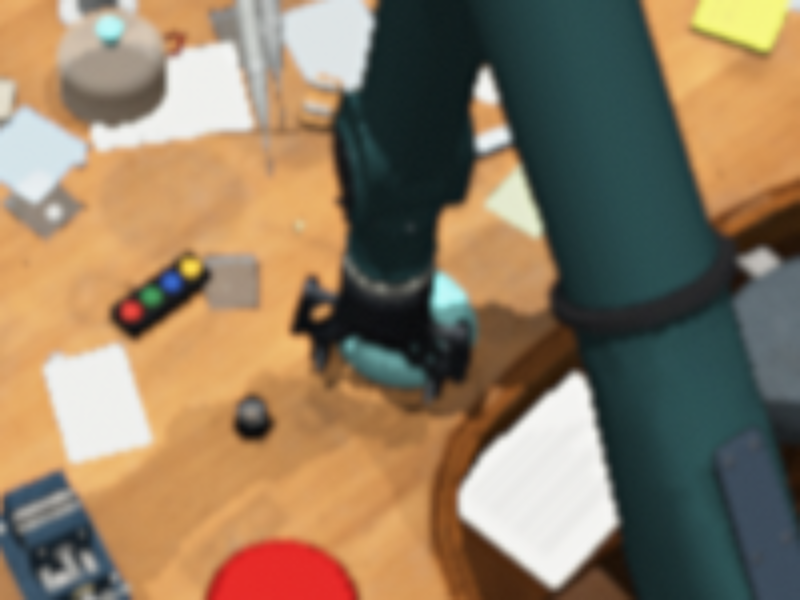

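Wrist view: the open fingers straddle the tray from behind, with tips at (222,275) and (432,275). The tray's lower rim is at (330,235) and nothing is under the tips. Descending slowly.

arm_command:
  targets:
    - [0.7,-0.1,0,0]
    - [0.7,0,0,0]
    - [0.5,0,0,0]
    - [0.5,0,0,0]
    - [0.2,0,0,0]

```text
t: 4.42
tcp_pos: [0.4527, -0.1046, -0.009]
ee_rot: [0.344, -0.618, 0.344, 0.618]
force: [0.4, -0.6, -0.3]
grip_width: 0.994
```

Run:
```python
from plan import *
im=camera('wrist');cv2.imwrite(f'pics/wrist3.png',im[:,:,::-1])
cal=get_calibration('wrist')
for n,z in(('movement',.024),('dome_base',.015)):
  for s in spot_in('wrist',n)[:1]: print(n,s, onz(cal,s['point'],z))
rows([.4865-.055*.524,-.1725+.055*.852,-.01],121.6,5)
```

```text
movement {'point': [331.6, 133.1], 'score': 0.64} [ 0.48703418 -0.16232765  0.024     ]
dome_base {'point': [353.2, 94.8], 'score': 0.92} [ 0.48688943 -0.17550948  0.015     ]
t 4.575 p [ 0.4527 -0.1046 -0.0088] yaw 121.84 tilt x [-0.  0. -1.] F [ 0.4 -1.5 -0.5] grip 0.997419252160236 j [ 0.09  0.73  0.05  2.31 -0.32  0.11 -2.14]
delta world [ 0.005  -0.021  -0.0012] dyaw -0.2360738255338788
[0.0, 0.1, -0.4, np.float64(0.0)]
[0.0, 0.1, -0.4, np.float64(0.0)]
[0.0, 0.2, -0.4, np.float64(0.0)]
[0.1, 0.1, -0.4, np.float64(0.0)]
[0.0, 0.2, -0.4, np.float64(0.0)]
```

View pics/wrist3.png

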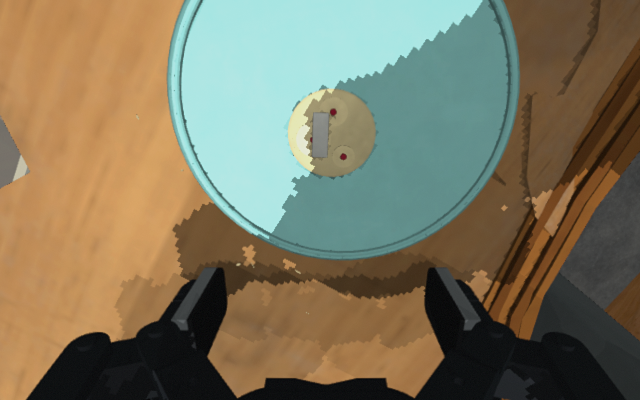

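arm_command:
  targets:
    - [0.1,0.2,-0.4,0]
    - [0,0.2,-0.4,0]
    - [0,0.1,-0.4,0]
    - [0,0.1,-0.3,0]
    - [0,0.1,-0.3,0]

```text
t: 5.2
tcp_pos: [0.4564, -0.1239, -0.0097]
ee_rot: [-0.344, 0.618, -0.344, -0.618]
force: [0.6, 0.5, -0.0]
grip_width: 1.001
```

arm_command:
  targets:
    - [0,0.1,-0.3,0]
    - [0,0.1,-0.3,0]
    - [0,0.2,-0.4,0]
    - [0,0.2,-0.5,0]
    - [0,0.2,-0.5,0]

```text
t: 5.82
tcp_pos: [0.46, -0.1452, -0.0097]
ee_rot: [0.344, -0.618, 0.344, 0.618]
force: [0.4, 2.0, 0.9]
grip_width: 1.0
```

Run:
```python
from plan import *
im=camera('wrist');cv2.imwrite(f'pics/wrist4.png',im[:,:,::-1])
cal=get_calibration('wrist')
for n,z in(('movement',.024),('dome_base',.015)):
  for s in spot_in('wrist',n)[:1]: print(n,s, onz(cal,s['point'],z))
rows([.4897,-.3042,-.01],121.6,25)
```

```text
movement {'point': [314.9, 200.2], 'score': 0.93} [ 0.48776322 -0.1829186   0.024     ]
dome_base {'point': [330.0, 140.4], 'score': 0.77} [ 0.49303221 -0.20084087  0.015     ]
t 5.975 p [ 0.4602 -0.1456 -0.0097] yaw 121.76 tilt x [ 0.    -0.001 -1.   ] F [-0.9  0.4  0.4] grip 0.9996597159897584 j [ 0.17  0.73  0.06  2.27 -0.28  0.14 -2.09]
delta world [ 0.0295 -0.1586 -0.0003] dyaw -0.16426083421094972
[0.0, 0.2, -0.6, np.float64(0.0)]
[0.0, 0.2, -0.6, np.float64(0.0)]
[0.0, 0.2, -0.6, np.float64(0.0)]
[0.0, 0.2, -0.6, np.float64(0.0)]
[0.0, 0.2, -0.6, np.float64(0.0)]
[0.0, 0.2, -0.6, np.float64(0.0)]
[0.0, 0.2, -0.6, np.float64(0.0)]
[0.0, 0.2, -0.6, np.float64(0.0)]
[0.0, 0.2, -0.6, np.float64(0.0)]
[0.0, 0.3, -0.6, np.float64(0.0)]
[0.0, 0.2, -0.6, np.float64(0.0)]
[0.0, 0.3, -0.6, np.float64(0.0)]
[0.0, 0.2, -0.6, np.float64(0.0)]
[0.0, 0.3, -0.6, np.float64(0.0)]
[0.0, 0.2, -0.6, np.float64(0.0)]
[0.0, 0.3, -0.6, np.float64(0.0)]
[0.0, 0.2, -0.6, np.float64(0.0)]
[0.0, 0.3, -0.6, np.float64(0.0)]
[0.0, 0.2, -0.6, np.float64(0.0)]
[0.0, 0.3, -0.6, np.float64(0.0)]
[0.0, 0.2, -0.6, np.float64(0.0)]
[0.0, 0.3, -0.6, np.float64(0.0)]
[0.0, 0.2, -0.6, np.float64(0.0)]
[0.0, 0.3, -0.6, np.float64(0.0)]
[0.0, 0.2, -0.6, np.float64(0.0)]
```

View pics/wrist4.png

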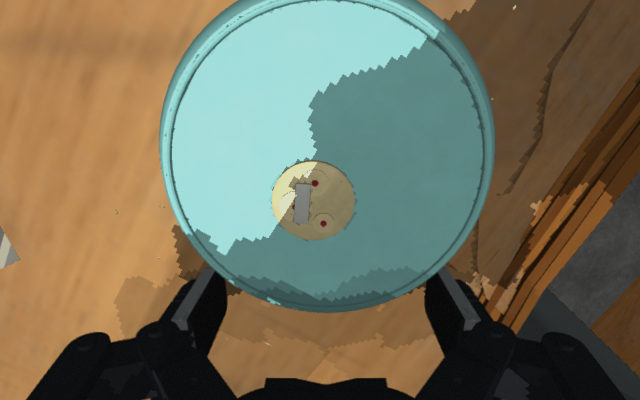

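arm_command:
  targets:
    - [0,0.2,-0.5,0]
    - [0,0.2,-0.6,0]
    - [0,0.2,-0.6,0]
    - [0,0.2,-0.6,0]
    - [0,0.3,-0.6,0]

```text
t: 6.6
tcp_pos: [0.4662, -0.1758, -0.0097]
ee_rot: [-0.344, 0.618, -0.344, -0.618]
force: [-0.3, 0.7, -0.1]
grip_width: 1.002
```

```bash
cat > trk.py <<'E'
from plan import *
def trk(name):
    im=camera('wrist')[:,:,::-1];cal=get_calibration('wrist');cv2.imwrite(name,im)
    mv=spot_in('wrist','movement')[:1]; ms=silhouettes('wrist','dome_base')[:1]
    if mv: print('mov',mv[0]['score'],(M:=onz(cal,mv[0]['point'],.0245)).round(4))
    if ms:
        m=ms[0]['mask'].astype(np.uint8);c=max(cv2.findContours(m,0,1)[0],key=cv2.contourArea)[:,0]
        c=c[(c[:,1]>2)&(c[:,0]>2)&(c[:,0]<637)&(c[:,1]<300)]
        X=np.array([onz(cal,p,.005)[:2] for p in c.astype(float)])
        s=np.linalg.lstsq(np.c_[2*X,np.ones(len(X))],(X**2).sum(1),rcond=None)[0]
        print('tray fit',s[:2].round(4),'r',np.sqrt(s[2]+s[:2]@s[:2]).round(4))
        if mv: print('mov offset mm',(1000*np.linalg.norm(M[:2]-s[:2])).round(1))
E
python3 - <<'E'
from trk import *
trk('pics/wrist5.png')
rows([.4897,-.3042,-.01],121.6,1)
E
```

```text
mov 0.98 [ 0.4949 -0.2134  0.0245]
tray fit [ 0.494  -0.2214] r 0.063
mov offset mm 8.1
t 6.75 p [ 0.4662 -0.1762 -0.0097] yaw 121.76 tilt x [ 0.    -0.001 -1.   ] F [0.8 1.  0.1] grip 1.0026135503873876 j [ 0.22  0.74  0.06  2.24 -0.26  0.17 -2.06]
delta world [ 0.0235 -0.128  -0.0003] dyaw -0.16183688236154126
[0.0, 4.7, -12.1, np.float64(0.2)]
```

View pics/wrist5.png

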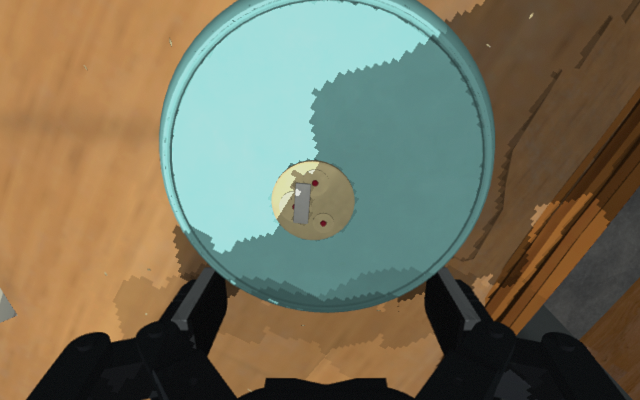

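The tray sits in the cradle and the movement hasn't shifted: it is still at (314,200), 8 mm off centre. I'll keep pushing.

arm_command:
  targets:
    - [0,0.2,-0.6,0]
    - [0,0.3,-0.7,0]
    - [0,0.3,-0.7,0]
    - [0,0.3,-0.7,0]
    - [0,0.3,-0.7,0]

```text
t: 7.38
tcp_pos: [0.4721, -0.2122, -0.0097]
ee_rot: [0.344, -0.618, 0.344, 0.618]
force: [-0.3, 1.1, -0.4]
grip_width: 1.002
```

arm_command:
  targets:
    - [0,0.3,-0.7,0]
    - [0,0.3,-0.7,0]
    - [0,0.3,-0.7,0]
    - [0,0.3,-0.7,0]
    - [0,0.2,-0.6,0]

```text
t: 8.0
tcp_pos: [0.4781, -0.2484, -0.0097]
ee_rot: [0.344, -0.618, 0.344, 0.618]
force: [-0.7, 0.7, 0.3]
grip_width: 1.0
```

Run:
```python
from trk import *
trk('pics/wrist6.png')
rows([.4897,-.3042,-.01],121.6,1)
```

```text
mov 0.61 [ 0.5063 -0.2859  0.0245]
tray fit [ 0.5061 -0.294 ] r 0.0628
mov offset mm 8.1
t 8.15 p [ 0.4783 -0.2486 -0.0097] yaw 121.78 tilt x [ 0.001 -0.001 -1.   ] F [0.5 0.5 0.3] grip 1.0023437142161429 j [ 0.34  0.75  0.07  2.15 -0.21  0.24 -1.99]
delta world [ 0.0114 -0.0556 -0.0003] dyaw -0.18187176011048223
[0.0, 2.0, -5.3, np.float64(0.2)]
```

View pics/wrist6.png

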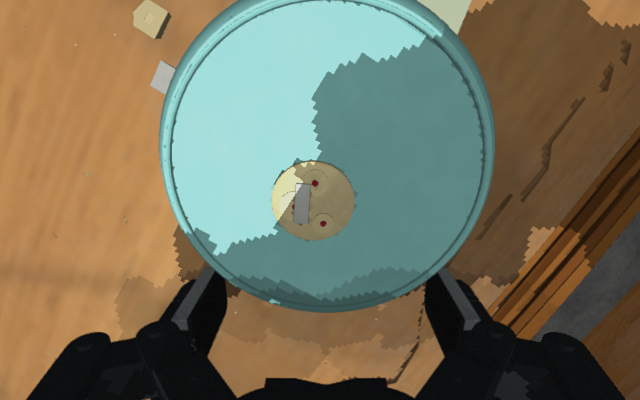

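Run:
```python
from trk import *
cal=get_calibration('wrist');ct=get_calibration('top')
for p in [(150,18),(163,78),(152,65),(175,90),(157,95)]: print(p,onz(cal,p,0).round(4),onz(cal,p,.01).round(4))
for p in [(395.6,197.2),(400,193.4)]: print(onz(ct,p,0).round(4))
a=np.array([.506,-.294]);b=np.array([.5185,-.351]);d=(b-a)/np.linalg.norm(b-a)
w=onz(cal,(163,78),0)[:2]-a;print('perp',w@[-d[1],d[0]],'along',w@d)
im=cv2.imread('pics/wrist6.png');cv2.imwrite('pics/w6c.png',cv2.resize(im[0:130,100:260],None,fx=4.5,fy=4.5))
```

```text
(150, 18) [ 0.5859 -0.3049  0.    ] [ 0.581  -0.3059  0.01  ]
(163, 78) [ 0.5733 -0.2889  0.    ] [ 0.5694 -0.2911  0.01  ]
(152, 65) [ 0.5787 -0.2909  0.    ] [ 0.5744 -0.293   0.01  ]
(175, 90) [ 0.5677 -0.2873  0.    ] [ 0.5642 -0.2896  0.01  ]
(157, 95) [ 0.5728 -0.2823  0.    ] [ 0.5689 -0.2849  0.01  ]
[ 0.5687 -0.2923  0.    ]
[ 0.5826 -0.3065  0.    ]
perp 0.06685270589651347 along 0.009443546422241642
```

View pics/w6c.png

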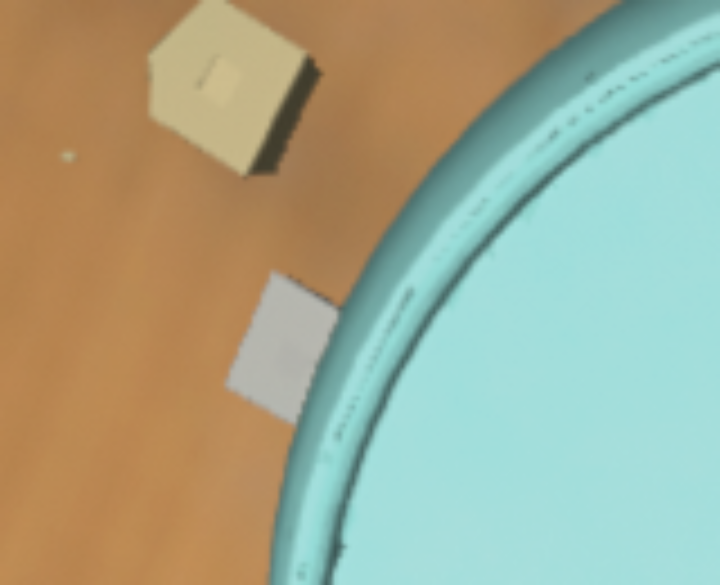

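A grey bit on the bench at (163,78) lies right next to the rim. I'll steer slightly away from it, straight along -y, then finish along the bisector.

arm_command:
  targets:
    - [0,0.4,-0.5,0]
    - [0,0.3,-0.5,0]
    - [0,0.3,-0.5,0]
    - [0,0.3,-0.5,0]
    - [0,0.3,-0.5,0]

```text
t: 8.78
tcp_pos: [0.4777, -0.278, -0.0097]
ee_rot: [0.344, -0.618, 0.344, 0.618]
force: [-0.5, 0.4, 0.3]
grip_width: 1.001
```

Run:
```python
from trk import *
trk('pics/wrist7.png')
rows([.4897,-.3042,-.01],121.6,5)
```

```text
mov 0.74 [ 0.5066 -0.3154  0.0245]
tray fit [ 0.5055 -0.3236] r 0.0627
mov offset mm 8.3
t 8.925 p [ 0.4778 -0.2783 -0.0097] yaw 121.77 tilt x [ 0.    -0.001 -1.   ] F [ 0.1 -0.1  0.8] grip 1.0040504399238894 j [ 0.39  0.76  0.07  2.12 -0.19  0.27 -1.96]
delta world [ 0.0119 -0.0259 -0.0003] dyaw -0.173164042447695
[0.0, 0.1, -0.6, np.float64(0.0)]
[0.0, 0.1, -0.6, np.float64(0.0)]
[0.0, 0.0, -0.5, np.float64(0.0)]
[0.0, 0.1, -0.6, np.float64(0.0)]
[0.0, 0.0, -0.5, np.float64(0.0)]
```

View pics/wrist7.png

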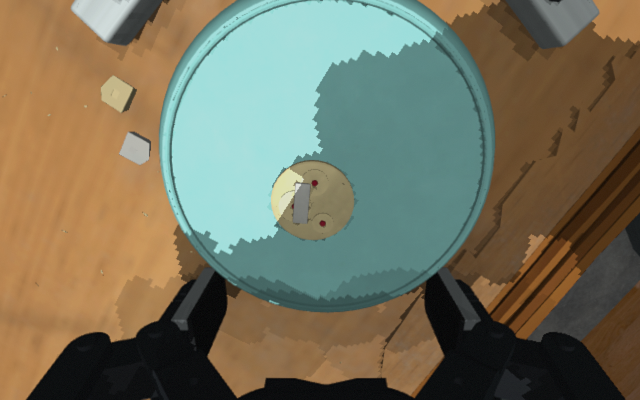

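The bits are clear, and the bar ends show on both sides at (115,20) and (555,20). Now the final approach along the bisector.

arm_command:
  targets:
    - [0,0.1,-0.5,0]
    - [0,0.1,-0.5,0]
    - [0,0,-0.5,0]
    - [0,0.1,-0.5,0]
    - [0,0,-0.4,0]

```text
t: 9.55
tcp_pos: [0.4879, -0.3, -0.0097]
ee_rot: [-0.344, 0.618, -0.344, -0.618]
force: [-1.0, 0.8, -0.2]
grip_width: 0.999
```

arm_command:
  targets:
    - [0,0,-0.2,0]
    - [0,0,-0.2,0]
    - [0,0,-0.1,0]
    - [0,0,-0.1,0]
    - [0,0,0,0]

```text
t: 10.18
tcp_pos: [0.4905, -0.3038, -0.0098]
ee_rot: [0.344, -0.617, 0.343, 0.619]
force: [-1.5, 2.1, 1.3]
grip_width: 0.998
```

Run:
```python
from trk import *
trk('pics/wrist8.png')
rows([.4897,-.3042,-.01],121.6,5)
cv2.imwrite('pics/side8.png',cv2.resize(camera('side')[140:290,300:500],None,fx=4,fy=4)[:,:,::-1])
cv2.imwrite('pics/top8.png',cv2.resize(camera('top')[170:260,340:470],None,fx=6,fy=6)[:,:,::-1])
```

```text
mov 0.96 [ 0.5183 -0.3398  0.0245]
tray fit [ 0.5178 -0.3478] r 0.0629
mov offset mm 8.0
t 10.325 p [ 0.4905 -0.3039 -0.0098] yaw 121.85 tilt x [-0.001  0.001 -1.   ] F [-1.2  3.   1.4] grip 1.0010460389018547 j [ 0.42  0.77  0.08  2.06 -0.18  0.31 -1.94]
delta world [-0.0008 -0.0003 -0.0002] dyaw -0.2512230750708113
[0.0, 0.0, 0.0, np.float64(0.1)]
[0.0, 0.0, 0.0, np.float64(0.1)]
[0.0, 0.0, 0.0, np.float64(0.1)]
[0.0, 0.0, 0.0, np.float64(0.1)]
[0.0, 0.1, 0.0, np.float64(0.1)]
```

View pics/wrist8.png

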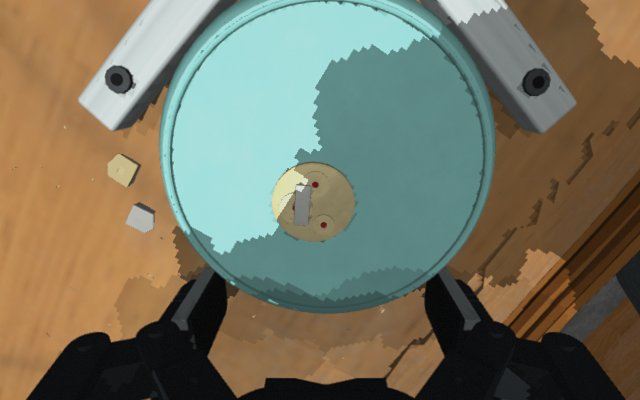

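View pics/top8.png

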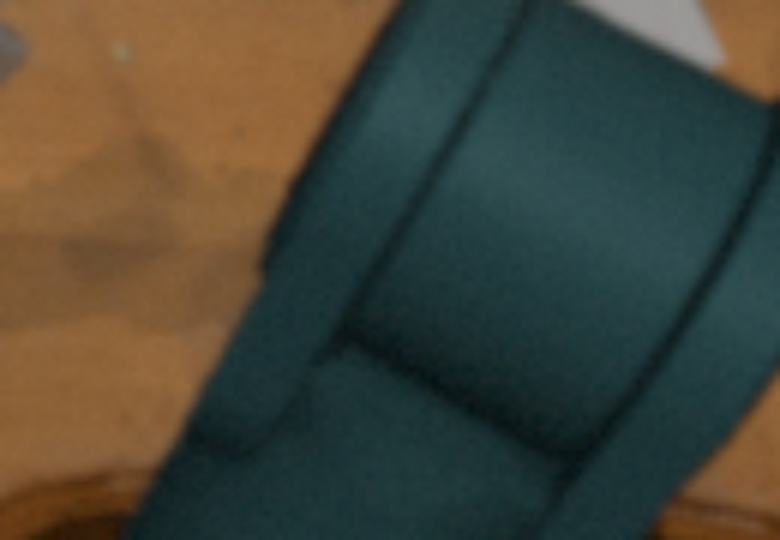

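Force has just started to rise, so I'm creeping on while watching it.

arm_command:
  targets:
    - [0,0,-0.1,0]
    - [0,0,0,0]
    - [0,0,-0.1,0]
    - [0,0,0,0]
    - [0,0,0,0]

```text
t: 11.05
tcp_pos: [0.4907, -0.3044, -0.0099]
ee_rot: [0.344, -0.617, 0.343, 0.62]
force: [-3.1, 4.9, 3.0]
grip_width: 1.0
```

arm_command:
  targets:
    - [0,0,-0.1,0]
    - [0,0,0,0]
    - [0,0,-0.1,0]
    - [0,0,0,0]
    - [0,0,0,0]

```text
t: 11.68
tcp_pos: [0.4908, -0.3045, -0.01]
ee_rot: [0.344, -0.616, 0.343, 0.621]
force: [-3.5, 7.5, 4.7]
grip_width: 1.002
```

arm_command:
  targets:
    - [0,0,-0.1,0]
    - [0,0,-0.1,0]
    - [0,0,0,0]
    - [0,0,0,0]
    - [0,0,0,0]

```text
t: 12.3
tcp_pos: [0.4908, -0.3047, -0.0101]
ee_rot: [0.344, -0.614, 0.342, 0.622]
force: [-4.2, 9.4, 7.4]
grip_width: 1.001
```

Run:
```python
from trk import *
trk('pics/wrist9.png')
rows([.4897,-.3042,-.01],121.6,1)
im=cv2.imread('pics/wrist9.png');cv2.imwrite('pics/w9c.png',cv2.resize(im[0:200,60:600],None,fx=1.48,fy=1.48))
```

```text
mov 0.92 [ 0.5186 -0.3418  0.0245]
tray fit [ 0.518  -0.3481] r 0.0628
mov offset mm 6.3
t 12.45 p [ 0.4908 -0.3047 -0.0101] yaw 121.93 tilt x [-0.008  0.008 -1.   ] F [-4.7  9.6  6.6] grip 0.9984473288879664 j [ 0.43  0.78  0.08  2.06 -0.18  0.32 -1.94]
delta world [-0.0011  0.0005  0.0001] dyaw -0.33470733426221955
[-0.0, 0.1, 0.1, np.float64(0.3)]
```

View pics/w9c.png

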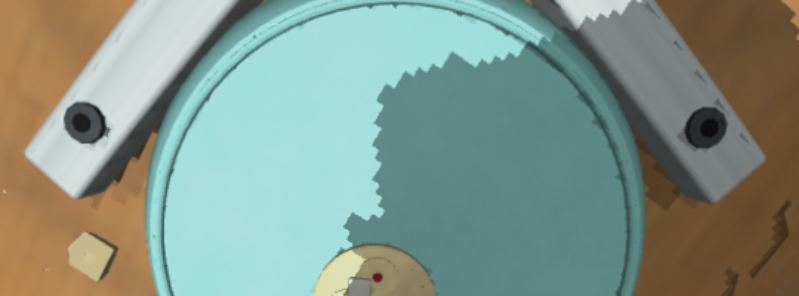

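arm_command:
  targets:
    - [0,0,0.2,0]
    - [0,0,0.2,0]
    - [0,0,0.2,0]
    - [0,0,0.2,0]
    - [0,0,0.2,0]

```text
t: 13.08
tcp_pos: [0.4902, -0.3031, -0.0094]
ee_rot: [-0.344, 0.619, -0.344, -0.616]
force: [-0.0, -0.6, 0.8]
grip_width: 1.002
```

arm_command:
  targets:
    - [0,0,0.3,0]
    - [0,0,0.4,0]
    - [0,0,0.4,0]
    - [0,0,0.4,0]
    - [0,0,0.4,0]

```text
t: 13.7
tcp_pos: [0.4787, -0.2848, -0.0097]
ee_rot: [-0.344, 0.618, -0.344, -0.618]
force: [0.1, -0.1, -0.4]
grip_width: 1.001
```

Run:
```python
from trk import *
trk('pics/wrist10.png')
rows([.47,-.27,.15],121.6,1)
```

```text
mov 0.6 [ 0.517  -0.3387  0.0245]
tray fit [ 0.5179 -0.3477] r 0.0622
mov offset mm 9.0
t 13.85 p [ 0.4787 -0.2848 -0.0097] yaw 121.85 tilt x [-0.  0. -1.] F [-0.   0.1  0.2] grip 1.0012054810562592 j [ 0.4   0.76  0.07  2.11 -0.19  0.27 -1.95]
delta world [-0.0087  0.0148  0.1597] dyaw -0.24704193957120424
[-16.0, -0.0, 1.7, np.float64(0.2)]
```

View pics/wrist10.png

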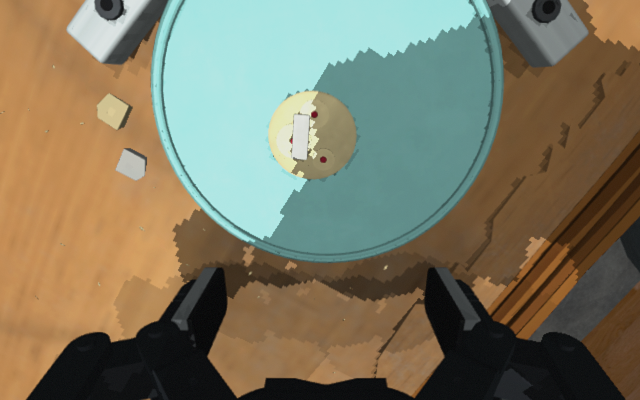

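Fingers are clear and the tray stayed put. I'll rise and move the wrist camera over the stop to check the contacts.

arm_command:
  targets:
    - [-2,0,0.2,0]
    - [-3,0,0,0]
    - [-4,0,0,0]
    - [-4,0,0,0]
    - [-3,0,0,0]

```text
t: 14.48
tcp_pos: [0.4782, -0.2837, 0.1535]
ee_rot: [-0.344, 0.619, -0.344, -0.617]
force: [0.3, 0.0, 0.1]
grip_width: 1.001
```

arm_command:
  targets:
    - [0,0,-1,0]
    - [0,0,-1,0]
    - [0,0,0,0]
    - [0,0,0,0]
    - [0,0,0,0]

```text
t: 15.1
tcp_pos: [0.4878, -0.2999, 0.1495]
ee_rot: [0.344, -0.617, 0.344, 0.619]
force: [-0.2, 0.4, -0.7]
grip_width: 0.998
```

Run:
```python
from trk import *
trk('pics/wrist11.png')
```

```text
mov 0.94 [ 0.5169 -0.3399  0.0245]
tray fit [ 0.5191 -0.3488] r 0.0617
mov offset mm 9.2
```

View pics/wrist11.png

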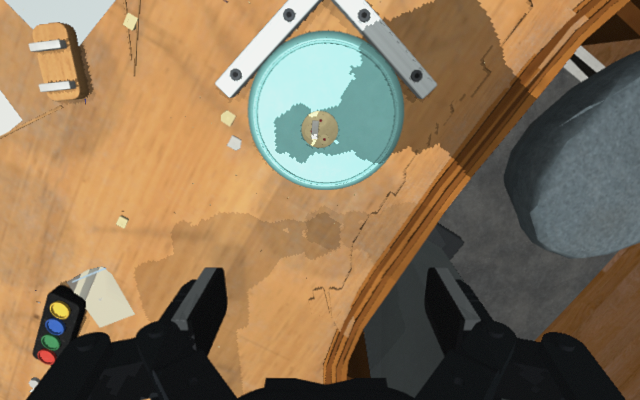

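arm_command:
  targets:
    - [0,0,-1.5,0]
    - [0,0,-2,0]
    - [0,0,-2,0]
    - [0,0,-1.5,0]
    - [0,0,0,0]

```text
t: 15.88
tcp_pos: [0.5259, -0.3615, 0.1503]
ee_rot: [-0.344, 0.618, -0.344, -0.617]
force: [-0.8, 0.6, -1.2]
grip_width: 0.998
```

Run:
```python
from trk import *
trk('pics/wrist12.png')
im=cv2.imread('pics/wrist12.png');cv2.imwrite('pics/w12c.png',cv2.resize(im[30:230,190:450],None,fx=3,fy=3))
```

```text
mov 0.93 [ 0.5156 -0.3368  0.0245]
tray fit [ 0.5178 -0.3472] r 0.0621
mov offset mm 10.7
```

View pics/w12c.png

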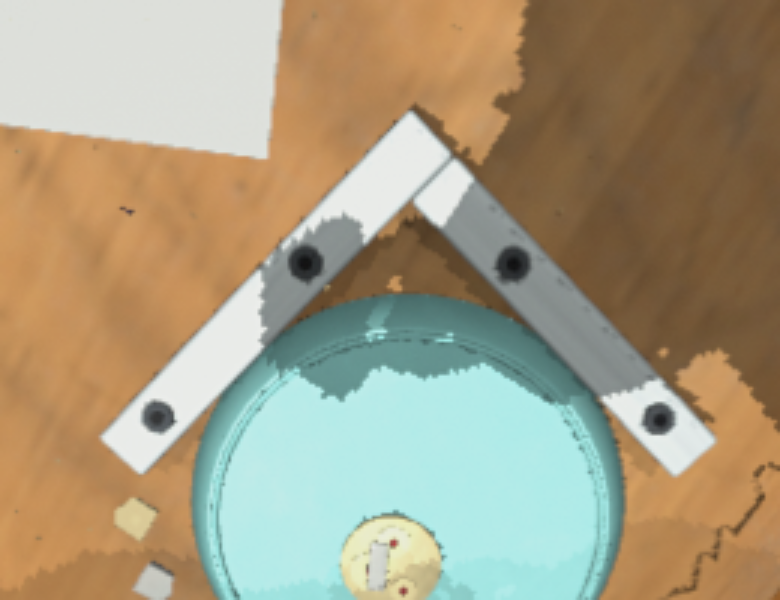

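arm_command:
  targets:
    - [-2,1.5,-0.3,0]
    - [-2,3,-0.8,0]
    - [-1,4,-1,0]
    - [-1,4.2,-1.1,0]
    - [0,4.2,-1.1,0]

```text
t: 16.65
tcp_pos: [0.4027, -0.4875, 0.2131]
ee_rot: [-0.343, 0.619, -0.344, -0.617]
force: [0.9, -0.7, 0.3]
grip_width: 1.001
```

arm_command:
  targets:
    - [0,4.2,-1.1,0]
    - [0,4.2,-1.1,0]
    - [0,4.2,-1.1,0]
    - [0,4,-1,0]
    - [0,3,-0.8,0]

```text
t: 17.27
tcp_pos: [0.2611, -0.634, 0.2122]
ee_rot: [-0.344, 0.618, -0.345, -0.617]
force: [0.2, -0.3, -0.4]
grip_width: 0.998
```

Run:
```python
from fit import *
o=get_obs();print(o['t'],o['tcp_pos'],o['qd'].round(3) if hasattr(o['qd'],'round') else o['qd'])
cal={c:get_calibration(c) for c in('side','top')}
ims={}
for c in cal:
    ims[c]=np.ascontiguousarray(camera(c)[:,:,::-1]);cv2.imwrite(f'pics/{c}12.png',ims[c])
for c,(x,y) in (('top',(290,160)),('side',(290,150))):
    v=cv2.resize(ims[c],None,fx=5,fy=5,interpolation=cv2.INTER_CUBIC)
    cv2.imwrite(f'pics/fin_{c}.png',v[y*5:y*5+500,x*5:x*5+780])
    for n in('movement','loupe','oil_stand','movement_holder'):
        print(c,n,[(s['score'],s['point'],onz(cal[c],s['point'],.024 if n=='movement' else .012).round(3)) for s in spot_in(c,n)[:1]])
```

```text
17.275 [ 0.26109912 -0.63395228  0.21215578] [ 0.345  0.12  -0.015 -0.229 -0.022  0.114  0.34 ]
top movement [(0.49, [415.9, 214.8], array([ 0.509, -0.354,  0.024]))]
top loupe []
top oil_stand [(0.62, [319.8, 171.5], array([ 0.637, -0.035,  0.012]))]
top movement_holder [(0.73, [393.1, 153.9], array([ 0.715, -0.278,  0.012]))]
side movement [(0.36, [389.5, 187.2], array([ 0.521, -0.337,  0.024]))]
side loupe []
side oil_stand [(0.62, [296.5, 213.3], array([ 0.644, -0.016,  0.012]))]
side movement_holder [(0.46, [339.7, 164.6], array([ 0.718, -0.272,  0.012]))]
```

View pics/fin_top.png

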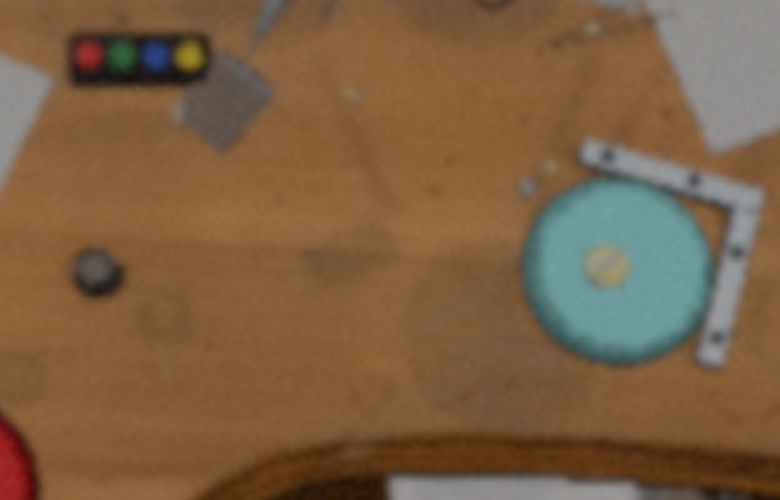

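View pics/fin_side.png

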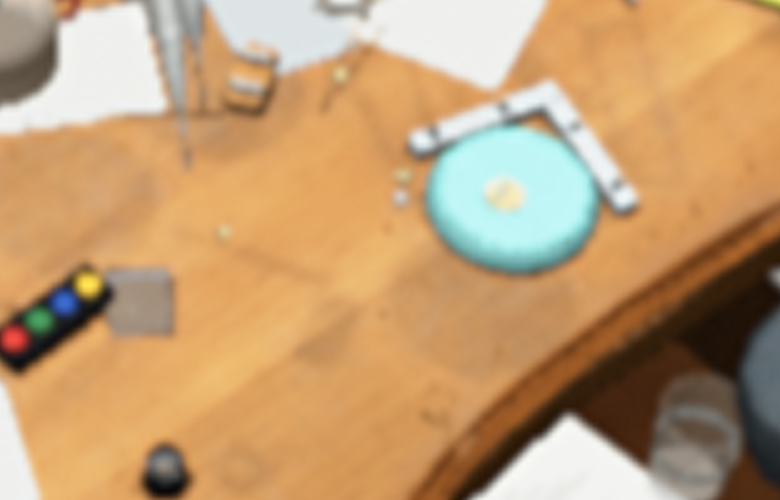

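Run:
```python
from fit import *
B={'side':(366,166,424,210),'top':(390,190,440,238)}
B0={'side':(336,200,386,244),'top':(334,194,386,244)}
cal={c:get_calibration(c) for c in B}
def fit(tag,B,x0):
  for c in B:
    im=cv2.imread(f'pics/{c}{tag}.png').astype(float);x,y,X,Y=B[c]
    h=cv2.cvtColor(im.astype(np.uint8),cv2.COLOR_BGR2HSV)
    m=((h[...,0]>78)&(h[...,0]<100)&(h[...,1]>45))[y:Y,x:X].astype(float)
    f=lambda p:((fillpoly(cal[c],tray(p[0],p[1]),B[c])-m)**2).sum()
    r=minimize(f,x0,method='Nelder-Mead',options=dict(initial_simplex=[x0,[x0[0]+.01,x0[1]],[x0[0],x0[1]+.01]],xatol=1e-5))
    d=np.array([.5635,-.4242])-r.x;a=-1.02
    print(tag,c,r.x.round(4),r.fun.round(1),'along bisector',(d@[np.cos(a),np.sin(a)]).round(4),'lateral',(d@[-np.sin(a),np.cos(a)]).round(4))
fit(0,B0,[.486,-.172]);fit(12,B,[.517,-.349])
```

```text
0 side [ 0.4862 -0.1721] 86.2 along bisector 0.2553 lateral -0.0661
0 top [ 0.486 -0.173] 100.7 along bisector 0.2546 lateral -0.0654
12 side [ 0.5175 -0.3492] 79.3 along bisector 0.088 lateral -0.0001
12 top [ 0.5172 -0.3497] 90.0 along bisector 0.0877 lateral 0.0004
```

```bash
python3 -c "
from plant import *
print(get_obs()['t'],job_done())"
```

```text
the job is handed in; nothing more can be done
17.775 None
```

I pushed the mint tray into the corner stop with the open fingers held low behind its rim. I pressed it home, backed off, and handed the job in at about 17.8 s.

- **Seating:** The tray stopped moving at about 11 N of horizontal push, with the reaction close to the stop's bisector. After I backed off, the top and side cameras put its centre 88 mm from the inner corner. The nominal figure is 86 mm, give or take 3. It was off to the side by less than 0.5 mm. The close-up wrist view showed the rim against both bars with no bench visible between.
- **Movement:** It rode along undisturbed, 6 to 11 mm off the tray's centre in every wrist check.
- **Other things:** The loupe, oil stand and movement holder showed no visible move in the pictures. The networks did not find the loupe in the last two pictures, so I checked it by eye only.
- **Uncertainty:** The seating estimates agree only to within 1 to 3 mm, so I relied on the force stall and the pictures for the contact itself. A small grey bit on the bench lay close to the rim near the stop. I steered around it and felt no extra force there.

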